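# Release the pawl, open the ring clamp, put the ring gauge away

## Task

The bronze ring gauge is held in the ratchet ring clamp, whose jaw cannot move back while the brass pawl sits in its teeth. Flip the pawl over by its cross-bar so that it rests off the teeth, then push the jaw fully back to its stop, and then take the ring gauge out and lay it flat in the empty compartment of the cherry box. Leave the clamp open with the pawl off, and leave everything else where it stands.

Things in the scene. Friction and masses are not known exactly. Their poses are not given: they have to be found in the camera images.
- clamp: Ring clamp, fixed: aluminium bed 260 x 90 x 12 mm, steel V jaw fixed at one end (x -56 to -15 mm, 38 mm high), sliding jaw, brass pawl pivoting at x 145, z 42 mm (axis y; cheeks 48 mm high). Origin: on the counter under the centre of the clamped ring; bed x -75 to 185, y -45 to 45 mm. x = the track, from the ring towards the pawl; the jaw opens to +x. z up.
- jaw (a joint): Steel sliding jaw, m: 0 closed, 0.045 fully back at its stop; starts at 0 to 0.004. Stays where left; about 2 N friction with the pawl off; with it in the teeth it goes back only to 0.005. Block at clamp x 24 to 54 mm plus this value, 40 mm wide, top 40 mm above the counter; its lip (31 to 37 mm up) reaches 13 mm over the ring, so the closed jaw keeps the ring down.
- jaw_post (a point): Centre of the top of the upright steel post on the sliding jaw, the place to push: 16 mm along the track, 30 mm across, rising from 40 to 75 mm above the counter, at clamp x 40 mm plus the jaw's value. Its front face is 8 mm nearer to the ring than this point. A toothed tail runs back from the jaw under the pawl.
- pawl (a joint): Brass pawl, rad: 0 = tooth down in the rack (start), 1.2 = flipped right over, tooth off the rack. Grows as its cross-bar is pushed along the clamp's +x. Top-heavy: the bar stands highest at 0.6 and falls by its own weight to the nearer end. Less than 2 N at the bar flips it.
- pawl_bar (a point): Centre of the pawl's brass cross-bar (T-handle), 12 mm thick, 52 mm long across the track, on a 7 mm stem 55 mm from the pivot. Tooth down: clamp x 114, z 87 mm; upright: x 145, z 97; flipped: x 176, z 87. At the start some 55 mm along the track are free between it and the jaw's post.
- ring: Bronze ring gauge: plain ring, outer diameter 44, inner 32, height 16 mm, about 75 g, loose, lying flat on the clamp's bed (12 mm above the counter), between the jaws. Origin: centre of its underside; z is its axis.
- ring_mid (a point): Centre of the ring gauge, at half its height (8 mm above its underside).
- box: Cherry box, fixed, 150 x 210 x 42 mm high, walls and floor 6 mm, divided by a wall 37 mm high into two compartments side by side in y; the open lid, 150 mm tall, leans back 20 degrees from the far (+x) rim, on brass butts. Origin: centre of the underside; x points to the lid, z up.
- box_bay (a point): Middle of the floor (6 mm above the counter) of the empty compartment, the one at -y of the box; it is 138 mm along the box's x by 96 mm along its y. Axes as the box.
- holder: Pewter ring holder (dish 60 mm wide with a spindle, 64 mm tall) standing in the other compartment of the box. Origin: centre of underside. Leave alone.
- cone_a: Ivory-white acrylic ring cone, foot 42 mm wide, 78 mm tall, beyond the clamp. Origin: centre of underside. Leave standing.
- cone_b: Second ivory-white ring cone, as the first, to the right of the clamp. Leave standing.
- file: Half-round steel file with a wooden handle, 215 mm long, 17 mm high, lying between robot and clamp. Origin: underside between blade and handle. Leave alone.
- loupe: Small steel loupe, 34 mm wide, 26 mm tall. Origin: centre of underside. Leave alone.
- tin: Closed round aluminium tin, 82 mm wide, 28 mm tall. Origin: centre of underside. Leave alone.
- brush: Bench brush lying on the counter beyond the clamp. Leave alone.

How it is judged (in metres and radians):
On the way, in this order (a step that is already met when the one before it is completed fails the run):
1. the pawl is flipped over and rests off the teeth while the jaw is still closed (value of joint pawl above 1 rad and value of joint jaw below 0.015 m), for 0.2 s.
2. the jaw is pushed back to its stop, the ring still lying on the bed (value of joint jaw above 0.04 m and z of ring_mid in the frame of clamp below 0.03 m), for 0.2 s.
At the end, for the whole second after the job is handed in: The ring lies flat (0.12 rad) and at rest on the floor of the empty compartment, anywhere inside (centre within 52 mm of its middle along the box's x, 32 mm along y, 4 to 12 mm above the floor); the jaw is within 5 mm of its stop; the pawl is past 1.0 rad (x of ring_mid in the frame of box_bay between -0.052 and 0.052 m and y of ring_mid in the frame of box_bay between -0.032 and 0.032 m and z of ring_mid in the frame of box_bay between 0.004 and 0.012 m and angle between the z axis of ring and the z axis of box, either way round below 0.12 rad and linear speed of ring below 0.02 m/s and value of joint jaw above 0.04 m and value of joint pawl above 1 rad); the robot touches nothing.
It fails at once if a bystander (ring holder, cone, file, loupe, tin, brush) is shifted by more than 30 mm (distance of any of holder, cone_a, cone_b, file, loupe, tin, brush from where it was at the start of the episode above 0.03 m).
It fails at once if a ring cone or the ring holder is tipped over (angle between any of holder, cone_a, cone_b's own z axis and vertical above 0.5 rad).
It also fails if it takes over 59 s, if anything falls off the work surface, if the arm or the gripper's body presses on something with over 40 N, if the wrist force passes 120 N, or if a joint passes its speed limit or range.

## Robot

A 7-joint arm with a two-finger parallel gripper is mounted at the origin on the work surface. World frame = base frame: x ahead of the robot, y to its left, z up, the work surface at z = 0. Lengths are in mm, angles in rad, forces in N, time in s.
With the tool pointing down it reaches from about 400 to 875 mm from the base axis. Payload 4.4 kg.
Tool frame: the origin (TCP) lies midway between the tips of the shut fingers; the grasp point (between the pads) lies 19 mm behind it; z points along the fingers, y is the line along which they close (so a half turn about z gives the same grasp; the last joint's range is limited). The gripper opens to 85 mm and grips with 20 to 120 N. Pads are 22 mm wide; open, the fingers measure 114 mm over their backs; the gripper's body (76 mm by 85 mm) begins 54 mm behind the grasp point. The pads swing forward as they close: fully open they stand 13 mm farther back than shut.
Start: joints at [-1.212, 0.628, 0.038, 1.517, -0.027, 0.996, -0.02], TCP at [267.869, 592.253, 231.313] pointing down, gripper open.
Joint ranges: [-3.06, 3.06], [-0.37, 2.12], [-1.25, 1.32], [0.18, 2.47], [-1.1, 4.24], [0.23, 1.98], [-2.94, 2.94]. Speed limits (rad/s): [2.57, 2.57, 3.14, 3.14, 3.14, 3.14, 3.14].

## Interface

Orientations are given as [roll, pitch, yaw] about the fixed x, y, z axes, in that order (R = Rz(yaw) Ry(pitch) Rx(roll)).
In Python, from cell import monitor, cams, ctrl gives the robot as it stands.
- The arm moves only by the tool drive_tool, never from a script. Its argument "motion" is a list of rows, each an object with "fingers": the opening, from 0 (shut) to 1 (fully open); "linear": the shift along the tool's x, y, z in m, a list of three; "twist": the turn about the tool's z in rad. In form: [{"fingers": fingers, "linear": [x, y, z], "twist": twist}, ...]. A call has 1 to 5 rows; each row shifts and turns the commanded pose from where the row before left it, along the tool's axes as they then stand; what a row does not reach is not made up. A row lasts 1/12 s, in which the tool goes at most 41.7 mm and 7.16 degrees, less where a joint would pass 70% of its speed; a pose out of reach is approached as far as the arm can. A call with a gripper value outside its range is refused whole. The fingers move at their own pace and stop on an object; the grip force is fixed at half the most. Time passes only in rows, so rows that do not move let the fingers close. It gives the time, the measured TCP pose, the force, the opening and the grip force at its end, in the units of the state.
- monitor.read_state(): the state, without advancing time (a new reading comes with each control period).
- cams.get_image(name): name is "scene" or "top" or "wrist"; returns a dict with "color" (480x640x3 uint8, blue, green, red), "K" (3x3 intrinsics, pixels), "R" (3x3) and "t" (3): a world point X has camera coordinates R X + t. Camera axes: x right, y down, z forward; pixel columns grow to the right and rows downward; lengths in mm; the calibration is good to about 2 mm. A picture is of the moment at which its call begins. There is no depth.
- ctrl.finish_job(): hands the job in; it is judged then, once.
The state is a dict: "clock": time; "qpos": joint angles; "qd": joint speeds; "tau": joint torques, N m; "eef_pos": TCP position; "tool_rot": TCP orientation; "force": force on the tool from outside, world axes, zero at the start; "torque": the same for the moment, N m; "width": finger opening in mm; "gripper_force": force on a finger pad.
Only numpy, scipy, OpenCV 4.12 (cv2) and the standard library are available. Lean on these libraries where they do the work, as an engineer would, in place of code of your own. Each camera call takes 0.05 s, during which the arm holds its last target. There are 200 camera calls.

## Working session

There is one attempt and no reset: what is moved stays moved. The work goes in short steps, Python scripts to look and compute and a tool call to move; the robot and the scene stay as the last step left them, time stands still between calls to the robot, and variables do not carry over. Pictures are saved under pics/ and viewed, at most 10 in all, crops included, and the job is handed in when it is done.

Besides the shell and the picture viewer there is one more tool, called after ">>>" as name(argument=value, ...) on one line, values as JSON. drive_tool: Moves the arm, as the interface text tells. Its arguments: {"type":"object","properties":{"motion":{"type":"array"}},"required":["motion"]}

```bash
mkdir -p pics; python3 - <<'E'
from cell import monitor,cams
import cv2,pickle
s=monitor.read_state();print(s)
d={}
for n in("scene","top"):
    im=cams.get_image(n);d[n]=im;cv2.imwrite(f"pics/{n}0.png",im["color"]);print(n,im["K"],im["R"],im["t"])
pickle.dump(d,open("im0.pkl","wb"))
E
```

```text
{'clock': 0.0, 'qpos': array([-1.21180263,  0.62935831,  0.03840927,  1.51844752, -0.02702516,
        0.99631702, -0.02001901]), 'qd': array([ 0.00019755, -0.00021525,  0.00088284,  0.00040447,  0.00019962,
        0.00150728, -0.00016882]), 'tau': array([ 1.31502375e-04, -5.63396394e+01,  1.22624103e+00, -1.93462050e+01,
        1.10093103e-02,  1.02053408e-02,  1.01073454e-05]), 'eef_pos': array([267.55843716, 591.6344932 , 230.35518925]), 'tool_rot': array([-3.13957903e+00, -1.11576141e-05,  2.71679088e+00]), 'force': array([0.19319269, 0.58806798, 0.2292864 ]), 'torque': array([ 0.00310306, -0.00932981, -0.02624952]), 'gripper_force': 0.0, 'width': 85.1327796901649}
scene [[571.45850532   0.         315.41579998]
 [  0.         571.45850532 244.5007582 ]
 [  0.           0.           1.        ]] [[ 0.71093561  0.7032133   0.00784914]
 [ 0.55656504 -0.55578422 -0.61752672]
 [-0.42989058  0.44339029 -0.78651073]] [-398.40812013 -268.96283649 1465.39813154]
top [[525.94536976   0.         313.57368517]
 [  0.         525.94536976 247.77314313]
 [  0.           0.           1.        ]] [[ 0.00840189 -0.99991211  0.01025594]
 [-0.99298059 -0.00955284 -0.117891  ]
 [ 0.11797861 -0.00919345 -0.99297358]] [ -15.43920229  578.24120017 1278.94028055]
```

View pics/scene0.png

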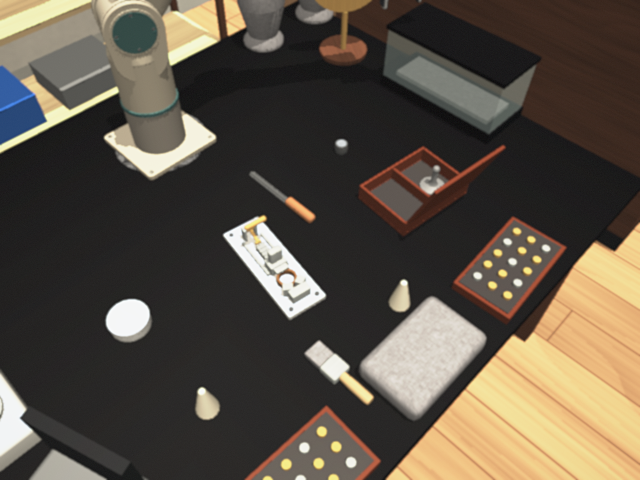

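View pics/top0.png

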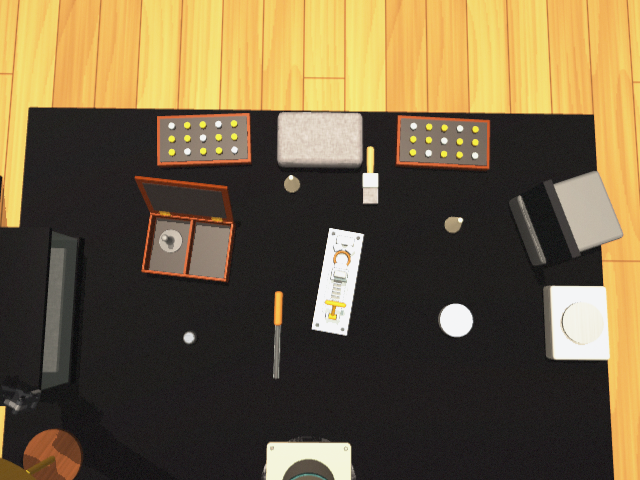

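The top view shows the clamp at about (338,282), ring at (342,258), pawl bar at (335,303), and the empty compartment at (210,250). The clamp's +x points toward the robot. I'll enlarge both for corners.

```bash
python3 - <<'E'
import cv2,pickle
d=pickle.load(open("im0.pkl","rb"))
t=d["top"]["color"]
a=cv2.resize(t[220:345,295:380],None,fx=4.6,fy=4.6,interpolation=cv2.INTER_CUBIC)
b=cv2.resize(t[170:290,130:240],None,fx=3.6,fy=3.6,interpolation=cv2.INTER_CUBIC)
c=cv2.copyMakeBorder(b,0,a.shape[0]-b.shape[0],0,0,0)
cv2.imwrite("pics/crop0.png",cv2.hconcat([a,c]));print(a.shape,b.shape)
E
```

```text
(575, 391, 3) (432, 396, 3)
```

View pics/crop0.png

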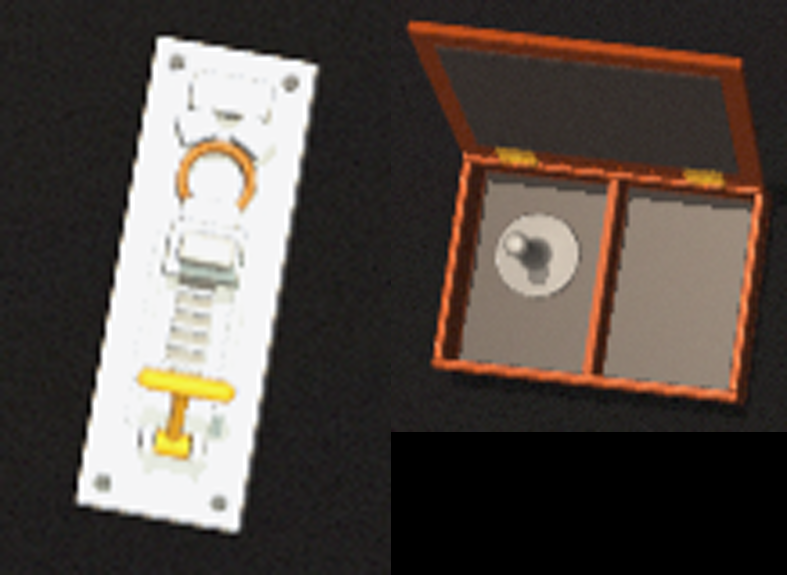

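```bash
cat > h.py <<'E'
import numpy as np,pickle,cv2
def back(im,uv,z):
    uv=np.atleast_2d(uv).astype(float);K,R,t=im["K"],im["R"],np.ravel(im["t"])
    r=(R.T@np.linalg.inv(K)@np.c_[uv,np.ones(len(uv))].T).T;c=-R.T@t
    return c+r*((z-c[2])/r[:,2])[:,None]
def proj(im,X):
    X=np.atleast_2d(X);q=(im["K"]@(im["R"]@X.T+np.ravel(im["t"])[:,None])).T;return q[:,:2]/q[:,2:]
def rigid(P,Q):
    p,q=P.mean(0),Q.mean(0);a=P-p;b=Q-q
    th=np.arctan2((a[:,0]*b[:,1]-a[:,1]*b[:,0]).sum(),(a*b).sum())
    R=np.array([[np.cos(th),-np.sin(th)],[np.sin(th),np.cos(th)]]);return th,R,q-R@p
E
python3 - <<'E'
from h import *
d=pickle.load(open("im0.pkl","rb"));T=d["top"]
f=lambda p,s,o:(np.array(p)+.5)/s-.5+np.array(o)
W=back(T,f([(157,36),(319,66),(240,532),(77,503)],4.6,(295,220)),12)[:,:2]
P=np.array([(-75,-45),(-75,45),(185,45),(185,-45)],float)
th,R,t=rigid(P,W);print("clamp",th,t,(P@R.T+t-W).round(1).tolist())
Bw=back(T,f([(463-391,152),(763-391,190),(742-391,403),(433-391,366)],3.6,(130,170)),42)[:,:2]
PB=np.array([(75,105),(75,-105),(-75,-105),(-75,105)],float)
tb,Rb,b=rigid(PB,Bw);print("box",tb,b,(PB@Rb.T+b-Bw).round(1).tolist())
print("bay",Rb@[0,-51]+b)
w=lambda x,y,z:np.r_[R@[x,y]+t,z]
for n,q in dict(bar=(114,0,87),ring=(0,0,28),post=(40,0,75)).items():
    X=w(*q);u=proj(T,X)[0];print(n,X.round(1),((u-(295,220))*4.6).round(0),proj(d["scene"],X)[0].round(1))
print(proj(d["scene"],[w(x,y,12) for x,y in P]).round(1).tolist())
print("bay scene",proj(d["scene"],np.r_[Rb@[0,-51]+b,6]).round(1))
E
```

```text
clamp 2.9752580918049905 [551.91838439 -81.34362022] [[-0.3, -0.7], [0.7, 0.5], [-0.2, -0.1], [-0.2, 0.3]]
box -0.10292779737497895 [577.39400894 301.43336106] [[-0.9, -1.3], [2.1, -2.0], [0.3, 3.0], [-1.5, 0.3]]
bay [572.15395503 250.703273  ]
bar [439.5 -62.5  87. ] [186. 385.] [252.9 223.5]
ring [551.9 -81.3  28. ] [216. 179.] [284.6 276.8]
post [512.5 -74.7  75. ] [208. 245.] [272.8 250.2]
[[323.9, 295.4], [287.2, 317.7], [221.0, 234.5], [255.8, 216.6]]
bay scene [[395.  204.2]]
```

The reprojections agree: bar predicted at crop (186,385) and seen there; clamp yaw is 2.975, bay is near (572,251). I'll move away from the tank first.

>>> drive_tool(motion=[{"fingers": 0, "linear": [-0.0165, -0.0365, 0], "twist": 0}, {"fingers": 0, "linear": [-0.0165, -0.0365, 0], "twist": 0}, {"fingers": 0, "linear": [-0.0165, -0.0365, 0], "twist": 0}, {"fingers": 0, "linear": [-0.0165, -0.0365, 0], "twist": 0}, {"fingers": 0, "linear": [-0.0165, -0.0365, 0], "twist": 0}])

```text
clock: 0.52
eef_pos: [267.4, 389.7, 230.9]
tool_rot: [-3.141, 0.0, 2.717]
force: [-0.5, -0.9, 0.8]
width: 25.2
gripper_force: 0.0
```

>>> drive_tool(motion=[{"fingers": 0, "linear": [-0.034, -0.02, 0], "twist": 0}, {"fingers": 0, "linear": [-0.034, -0.02, 0], "twist": 0}, {"fingers": 0, "linear": [-0.034, -0.02, 0], "twist": 0}, {"fingers": 0, "linear": [-0.034, -0.02, 0], "twist": 0}, {"fingers": 0, "linear": [-0.034, -0.02, 0], "twist": 0}])

```text
clock: 0.93
eef_pos: [382.0, 229.1, 231.3]
tool_rot: [3.142, -0.0, 2.717]
force: [0.4, 0.2, 0.6]
width: -0.1
gripper_force: 0.0
```

>>> drive_tool(motion=[{"fingers": 0, "linear": [0, 0, 0], "twist": -0.086}, {"fingers": 0, "linear": [0, 0, 0], "twist": -0.086}, {"fingers": 0, "linear": [0, 0, 0], "twist": -0.086}, {"fingers": 0, "linear": [0, 0, 0], "twist": 0}])

```text
clock: 1.27
eef_pos: [381.5, 230.4, 231.1]
tool_rot: [-3.141, -0.001, 2.976]
force: [0.1, -0.6, 0.3]
width: 0.3
gripper_force: 0.0
```

>>> drive_tool(motion=[{"fingers": 0, "linear": [-0.0177, -0.0349, 0], "twist": 0}, {"fingers": 0, "linear": [-0.0177, -0.0349, 0], "twist": 0}, {"fingers": 0, "linear": [-0.0177, -0.0349, 0], "twist": 0}, {"fingers": 0, "linear": [-0.0177, -0.0349, 0], "twist": 0}, {"fingers": 0, "linear": [-0.0177, -0.0349, 0], "twist": 0}])

```text
clock: 1.68
eef_pos: [439.8, 42.5, 231.3]
tool_rot: [3.142, -0.0, 2.973]
force: [1.9, 0.3, 0.4]
width: -0.0
gripper_force: 0.0
```

>>> drive_tool(motion=[{"fingers": 0, "linear": [-0.0177, -0.0349, 0], "twist": 0}, {"fingers": 0, "linear": [-0.0177, -0.0349, 0.02], "twist": 0}, {"fingers": 0, "linear": [-0.0177, -0.0349, 0.02], "twist": 0}, {"fingers": 0, "linear": [0, 0, 0.03], "twist": 0}, {"fingers": 0, "linear": [0, 0, 0], "twist": 0}])

```text
clock: 2.1
eef_pos: [470.7, -66.4, 159.5]
tool_rot: [-3.14, -0.008, 2.968]
force: [-0.9, 1.3, -0.9]
width: 0.0
gripper_force: 0.0
```

```bash
cat >> h.py <<'E'
TH=2.97526;TC=np.array([551.92,-81.34])
def clampxy(p):
    R=np.array([[np.cos(TH),-np.sin(TH)],[np.sin(TH),np.cos(TH)]]);return np.r_[R.T@(np.array(p[:2])-TC),p[2]]
E
python3 - <<'E'
from h import *
from cell import monitor,cams
s=monitor.read_state();print(s["clock"],clampxy(s["eef_pos"]).round(1),s["tool_rot"],s["force"])
im=cams.get_image("wrist");cv2.imwrite("pics/w1.png",im["color"])
R=np.array([[np.cos(TH),-np.sin(TH)],[np.sin(TH),np.cos(TH)]])
for n,q in dict(barL=(114,-26,87),barR=(114,26,87),post=(40,0,75),ring=(0,0,28)).items(): print(n,proj(im,np.r_[R@q[:2]+TC,q[2]]).round(0))
E
```

```text
2.1 [ 82.5  -1.3 159.5] [-3.13989429 -0.00779112  2.96760828] [-0.91906944  1.33922246 -0.89728982]
barL [[368. 205.]]
barR [[270. 206.]]
post [[320. 318.]]
ring [[321. 336.]]
```

View pics/w1.png

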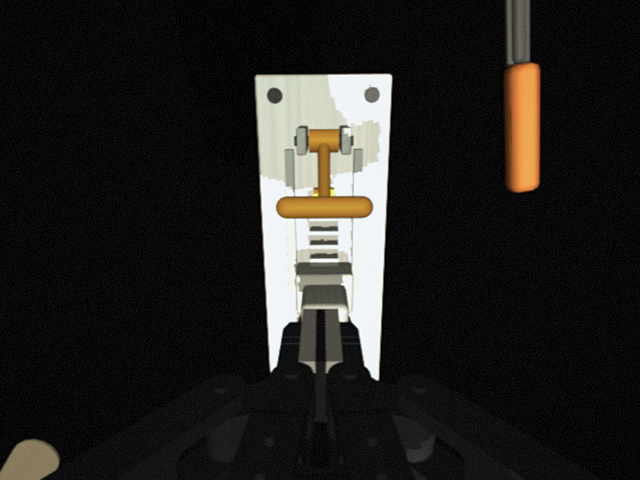

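The wrist view shows the bar at (277–373, 207), within about 2 mm of prediction, and the shut fingers between post and bar. Descending.

>>> drive_tool(motion=[{"fingers": 0, "linear": [-0.002, 0, 0.02], "twist": 0}, {"fingers": 0, "linear": [0, 0, 0.03], "twist": 0}, {"fingers": 0, "linear": [0, 0, 0.027], "twist": 0}, {"fingers": 0, "linear": [0, 0, 0], "twist": 0}])

```text
clock: 2.48
eef_pos: [473.4, -62.5, 84.1]
tool_rot: [3.141, -0.006, 2.976]
force: [-0.9, -0.0, 0.8]
width: 0.1
gripper_force: 0.0
```

```bash
cat > st.py <<'E'
from h import *
from cell import monitor
s=monitor.read_state();print(s["clock"],clampxy(s["eef_pos"]).round(1),s["tool_rot"].round(3),s["force"].round(1),s["width"])
E
python3 st.py
```

```text
2.4833 [80.5 -5.6 84.1] [ 3.141 -0.006  2.976] [-0.9 -0.   0.8] 0.079291549078273
```

>>> drive_tool(motion=[{"fingers": 0, "linear": [0.008, -0.004, 0.001], "twist": 0}, {"fingers": 0, "linear": [0.008, 0, 0], "twist": 0}, {"fingers": 0, "linear": [0.008, 0, 0], "twist": 0}, {"fingers": 0, "linear": [0.008, 0, 0], "twist": 0}, {"fingers": 0, "linear": [0.006, 0, 0], "twist": 0}])

```text
clock: 2.9
eef_pos: [448.2, -63.7, 90.2]
tool_rot: [3.141, 0.025, 2.974]
force: [14.4, -4.1, 25.0]
width: -0.2
gripper_force: 11.5
```

>>> drive_tool(motion=[{"fingers": 0, "linear": [0.006, 0, 0], "twist": 0}, {"fingers": 0, "linear": [0.006, 0, 0], "twist": 0}, {"fingers": 0, "linear": [0.006, 0, 0], "twist": 0}, {"fingers": 0, "linear": [0.004, 0, 0], "twist": 0}, {"fingers": 0, "linear": [0, 0, 0], "twist": 0}])

```text
clock: 3.32
eef_pos: [413.4, -58.1, 85.9]
tool_rot: [3.142, -0.002, 2.975]
force: [-0.4, 0.2, 0.3]
width: -0.2
gripper_force: 0.0
```

```bash
python3 st.py; python3 - <<'E'
from cell import cams
import cv2
im=cams.get_image("wrist");cv2.imwrite("pics/w2.png",im["color"])
E
```

```text
3.3167 [140.5  -0.   85.9] [ 3.142e+00 -2.000e-03  2.975e+00] [-0.4  0.2  0.3] -0.2099942609307207
```

View pics/w2.png

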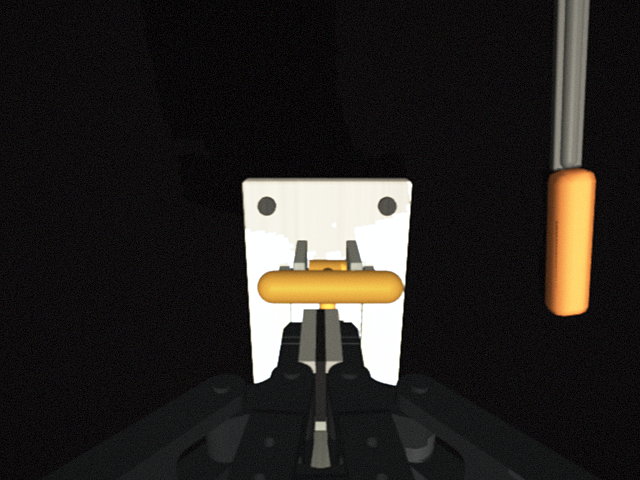

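```bash
python3 - <<'E'
from h import *
from cell import cams
im=cams.get_image("wrist")
R=np.array([[np.cos(TH),-np.sin(TH)],[np.sin(TH),np.cos(TH)]])
P=lambda x,y,z:proj(im,np.r_[R@[x,y]+TC,z])[0].round(0)
for a in(0,.2,.4,.6,.8,1,1.2):
    x=145+55*np.sin(a-.6);z=42+55*np.cos(a-.6);print(a,P(x,-26,z),P(x,26,z))
print("pivot",P(145,0,42),"end",P(185,45,12),P(185,-45,12),"tcp",P(140.5,0,86))
E
```

```text
0 [386. 383.] [258. 383.]
0.2 [389. 371.] [255. 371.]
0.4 [392. 352.] [253. 352.]
0.6 [394. 328.] [251. 328.]
0.8 [395. 299.] [249. 299.]
1 [395. 268.] [249. 268.]
1.2 [394. 238.] [250. 238.]
pivot [322. 270.] end [236. 178.] [407. 178.] tcp [322. 324.]
```

The bar is at about row 287, past upright (around 0.88 rad) and presumably still falling. I'll wait briefly and look again.

>>> drive_tool(motion=[{"fingers": 0, "linear": [0, 0, 0], "twist": 0}, {"fingers": 0, "linear": [0, 0, 0], "twist": 0}, {"fingers": 0, "linear": [0, 0, 0], "twist": 0}])

```text
clock: 3.67
eef_pos: [415.7, -58.5, 85.2]
tool_rot: [-3.142, -0.0, 2.975]
force: [0.5, -0.4, -0.9]
width: 0.1
gripper_force: 0.0
```

```bash
python3 - <<'E'
from h import *
from cell import cams
im=cams.get_image("wrist")["color"].astype(int)
m=(im[:,:,2]>150)&(im[:,:,0]<90)
for c in (275,375): print(c,np.where(m[:,c])[0])
E
```

```text
275 [222 223 224 225 226 227 228 229 230 231 232 233 234 235 236 237 238 239
 240 241 242 243 244 245 246 247 248 249 250 251]
375 [221 222 223 224 225 226 227 228 229 230 231 232 233 234 235 236 237 238
 239 240 241 242 243 244 245 246 247 248 249 250 251 252]
```

Pawl is flipped (bar now at row 237, matching 1.2 rad). Now over to the ring side of the post.

>>> drive_tool(motion=[{"fingers": 0, "linear": [-0.004, 0, -0.025], "twist": 0}, {"fingers": 0, "linear": [-0.03, 0, -0.01], "twist": 0}, {"fingers": 0, "linear": [-0.036, 0, 0], "twist": 0}, {"fingers": 0, "linear": [-0.036, 0, 0], "twist": 0}, {"fingers": 0, "linear": [-0.026, 0, 0], "twist": 0}])

```text
clock: 4.13
eef_pos: [549.4, -80.9, 120.9]
tool_rot: [3.141, 0.003, 2.975]
force: [0.7, 0.1, 1.1]
width: -0.1
gripper_force: 0.0
```

>>> drive_tool(motion=[{"fingers": 0, "linear": [0, 0, 0], "twist": 0}, {"fingers": 0, "linear": [0, 0, 0], "twist": 0}])

```text
clock: 4.3
eef_pos: [546.6, -80.6, 119.8]
tool_rot: [-3.142, -0.0, 2.975]
force: [0.3, -0.2, -0.0]
width: 0.3
gripper_force: 0.0
```

```bash
python3 st.py
```

```text
4.3 [5.400e+00 1.000e-01 1.198e+02] [-3.142 -0.     2.975] [ 0.3 -0.2 -0. ] 0.2880240116525373
```

>>> drive_tool(motion=[{"fingers": 0, "linear": [0, 0, 0.03], "twist": 0}, {"fingers": 0, "linear": [0, 0, 0.026], "twist": 0}, {"fingers": 0, "linear": [0, 0, 0.012], "twist": 0}, {"fingers": 0, "linear": [0, 0, 0], "twist": 0}, {"fingers": 0, "linear": [0.008, 0, 0], "twist": 0}])

```text
clock: 4.72
eef_pos: [538.5, -79.2, 52.3]
tool_rot: [-3.142, 0.001, 2.975]
force: [0.7, 0.3, 0.3]
width: 0.2
gripper_force: 0.0
```

>>> drive_tool(motion=[{"fingers": 0, "linear": [0.008, 0, 0], "twist": 0}, {"fingers": 0, "linear": [0.008, 0, 0], "twist": 0}, {"fingers": 0, "linear": [0.008, 0, 0], "twist": 0}, {"fingers": 0, "linear": [0.008, 0, 0], "twist": 0}, {"fingers": 0, "linear": [0.008, 0, 0], "twist": 0}])

```text
clock: 5.13
eef_pos: [499.0, -72.5, 53.5]
tool_rot: [3.141, 0.003, 2.975]
force: [3.5, -0.8, 1.3]
width: 0.3
gripper_force: 1.4
```

>>> drive_tool(motion=[{"fingers": 0, "linear": [0.005, 0, 0], "twist": 0}, {"fingers": 0, "linear": [0.004, 0, 0], "twist": 0}, {"fingers": 0, "linear": [0, 0, 0], "twist": 0}])

```text
clock: 5.38
eef_pos: [488.0, -70.6, 52.4]
tool_rot: [3.142, -0.002, 2.975]
force: [-0.2, 0.4, 0.2]
width: 0.2
gripper_force: 0.0
```

```bash
python3 st.py
```

```text
5.3833 [64.8  0.  52.4] [ 3.142e+00 -2.000e-03  2.975e+00] [-0.2  0.4  0.2] 0.1532393822050998
```

>>> drive_tool(motion=[{"fingers": 0, "linear": [0.003, 0, 0], "twist": 0}, {"fingers": 0, "linear": [0, 0, 0], "twist": 0}, {"fingers": 0, "linear": [0, 0, 0], "twist": 0}])

```text
clock: 5.63
eef_pos: [486.2, -70.3, 52.1]
tool_rot: [-3.142, -0.001, 2.975]
force: [0.6, 0.4, 1.3]
width: 0.3
gripper_force: 0.3
```

>>> drive_tool(motion=[{"fingers": 0, "linear": [0.002, 0, 0], "twist": 0}, {"fingers": 0, "linear": [0, 0, 0], "twist": 0}, {"fingers": 0, "linear": [0, 0, 0], "twist": 0}])

```text
clock: 5.88
eef_pos: [486.1, -70.3, 52.3]
tool_rot: [3.142, 0.003, 2.975]
force: [5.4, -0.2, -5.6]
width: -0.1
gripper_force: 2.6
```

```bash
python3 st.py
```

```text
5.8833 [66.7  0.  52.3] [3.142e+00 3.000e-03 2.975e+00] [ 5.4 -0.2 -5.6] -0.08151576478077378
```

The jaw is at its stop (66.7 mm, force rising). Backing off and above the ring for a look.

>>> drive_tool(motion=[{"fingers": 0, "linear": [-0.012, 0, 0], "twist": 0}, {"fingers": 0, "linear": [-0.01, 0, -0.035], "twist": 0}, {"fingers": 0.75, "linear": [-0.022, 0, -0.035], "twist": 0}, {"fingers": 0.75, "linear": [-0.022, 0, 0], "twist": 0}, {"fingers": 0.75, "linear": [0, 0, 0], "twist": 0}])

```text
clock: 6.3
eef_pos: [554.6, -81.7, 124.5]
tool_rot: [3.141, 0.007, 2.975]
force: [1.6, 0.3, 0.1]
width: 35.7
gripper_force: 0.0
```

```bash
python3 st.py; python3 - <<'E'
from h import *
from cell import cams
for n in("wrist","top"):
    im=cams.get_image(n);pickle.dump(im,open(n+"3.pkl","wb"))
    R=np.array([[np.cos(TH),-np.sin(TH)],[np.sin(TH),np.cos(TH)]])
    P=lambda x,y,z:proj(im,np.r_[R@[x,y]+TC,z])[0].round(0)
    print(n,P(0,0,28),P(22,0,28),P(0,22,28),P(85,0,75),P(176,0,87))
    cv2.imwrite(f"pics/{n}3.png",im["color"])
E
```

```text
6.3 [-2.700e+00 -1.000e-01  1.245e+02] [3.141 0.007 2.975] [1.6 0.3 0.1] 35.65043581043183
wrist [321. 241.] [321. 205.] [285. 241.] [322.  90.] [ 322. -200.]
top [342. 259.] [340. 267.] [351. 260.] [337. 292.] [331. 330.]
```

View pics/wrist3.png

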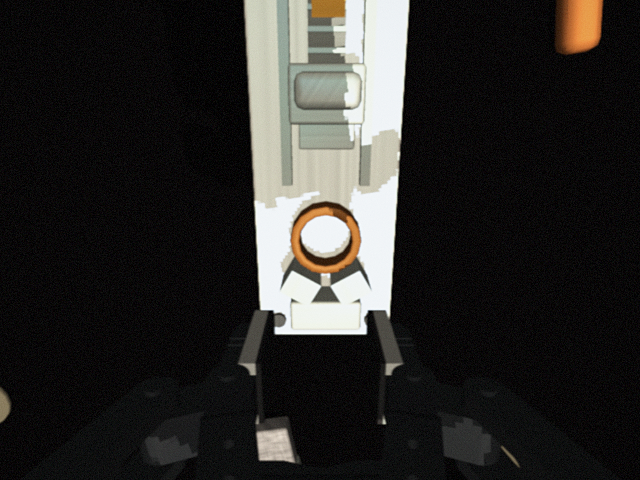

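Ring is at (326,238), about 2 mm +x and 3 mm −y of the nominal clamp frame; the jaw is back with the ring still on the bed. Aligning and opening.

>>> drive_tool(motion=[{"fingers": 0.75, "linear": [0.002, 0.003, 0.03], "twist": 0}, {"fingers": 0.75, "linear": [0, 0, 0.03], "twist": 0}, {"fingers": 0.75, "linear": [0, 0, 0], "twist": 0}, {"fingers": 0.75, "linear": [0, 0, 0], "twist": 0}])

```text
clock: 6.73
eef_pos: [544.7, -77.4, 60.6]
tool_rot: [-3.141, -0.008, 2.975]
force: [0.1, 0.8, 1.1]
width: 64.0
gripper_force: 0.0
```

```bash
python3 st.py
```

```text
6.7333 [ 7.8 -2.7 60.6] [-3.141 -0.008  2.975] [0.1 0.8 1.1] 64.04240157037461
```

>>> drive_tool(motion=[{"fingers": 0.75, "linear": [-0.004, 0, 0.025], "twist": 0}, {"fingers": 0.75, "linear": [0, 0, 0.016], "twist": 0}, {"fingers": 0.75, "linear": [0, 0, 0.007], "twist": 0}, {"fingers": 0.75, "linear": [0, 0, 0], "twist": 0}, {"fingers": 0.75, "linear": [0, 0, 0], "twist": 0}])

```text
clock: 7.15
eef_pos: [552.3, -78.6, 15.3]
tool_rot: [-3.142, 0.0, 2.975]
force: [0.4, 0.5, 0.4]
width: 64.2
gripper_force: 0.0
```

```bash
python3 st.py
```

```text
7.15 [ 0.  -2.8 15.3] [-3.142  0.     2.975] [0.4 0.5 0.4] 64.17263082669034
```

>>> drive_tool(motion=[{"fingers": 0.75, "linear": [0.003, 0, 0.003], "twist": 0}, {"fingers": 0.75, "linear": [0, 0, 0], "twist": 0}, {"fingers": 0.3, "linear": [0, 0, 0], "twist": 0}, {"fingers": 0.3, "linear": [0, 0, 0], "twist": 0}, {"fingers": 0.3, "linear": [0, 0, 0], "twist": 0}])

```text
clock: 7.57
eef_pos: [549.6, -77.9, 12.5]
tool_rot: [3.141, 0.001, 2.975]
force: [-1.4, 0.4, 7.8]
width: 41.5
gripper_force: 60.4
```

>>> drive_tool(motion=[{"fingers": 0.3, "linear": [0, 0, 0], "twist": 0}, {"fingers": 0.3, "linear": [0, 0, 0], "twist": 0}, {"fingers": 0.3, "linear": [0, 0, 0], "twist": 0}])

```text
clock: 7.82
eef_pos: [549.6, -77.9, 12.4]
tool_rot: [3.141, 0.001, 2.975]
force: [-1.0, 0.7, 7.2]
width: 41.1
gripper_force: 60.4
```

>>> drive_tool(motion=[{"fingers": 0.3, "linear": [0, 0, -0.008], "twist": 0}, {"fingers": 0.3, "linear": [0, 0, -0.02], "twist": 0}, {"fingers": 0.3, "linear": [0, 0, -0.03], "twist": 0}, {"fingers": 0.3, "linear": [0, 0, -0.03], "twist": 0}, {"fingers": 0.3, "linear": [0, 0, 0], "twist": 0}])

```text
clock: 8.23
eef_pos: [552.9, -78.5, 104.8]
tool_rot: [3.141, 0.01, 2.974]
force: [0.9, -0.4, -0.2]
width: 41.2
gripper_force: 61.1
```

```bash
python3 st.py; python3 - <<'E'
from cell import cams
import cv2
a=cams.get_image("wrist")["color"]; b=cams.get_image("scene")["color"]
b=cv2.resize(b[180:320,200:340],(480,480),interpolation=cv2.INTER_CUBIC)
cv2.imwrite("pics/g4.png",cv2.hconcat([cv2.resize(a[240:,160:480],(320,240)).copy() if 0 else a[0:480,160:480],b]))
E
```

```text
8.2333 [ -0.5  -2.9 104.8] [3.141 0.01  2.974] [ 0.9 -0.4 -0.2] 41.18842876075458
```

View pics/g4.png

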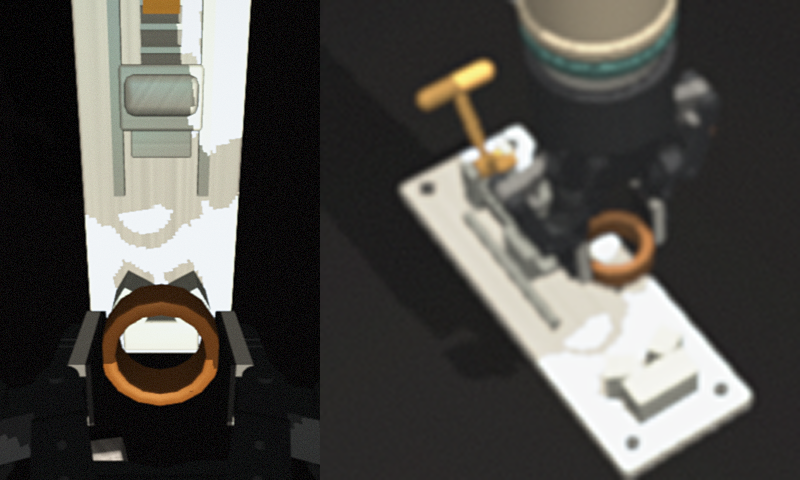

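Ring is held level in the fingers, jaw back, pawl still flipped. Raise and check joint 7's room for a quarter turn (so the fingers open along the long side of the bay).

>>> drive_tool(motion=[{"fingers": 0.3, "linear": [0, 0, -0.02], "twist": 0}, {"fingers": 0.3, "linear": [0, 0.03, -0.02], "twist": 0}, {"fingers": 0.3, "linear": [0, 0.035, -0.01], "twist": 0}, {"fingers": 0.3, "linear": [0, 0.035, 0], "twist": 0}, {"fingers": 0.3, "linear": [0, 0.035, 0], "twist": 0}])

```text
clock: 8.75
eef_pos: [571.5, 56.4, 149.0]
tool_rot: [-3.141, -0.001, 2.974]
force: [0.5, -0.6, -0.8]
width: 41.3
gripper_force: 61.1
```

```bash
python3 -c "
from cell import monitor
s=monitor.read_state();print(s['qpos'].round(2),s['eef_pos'])"
```

```text
[-0.2   0.63  0.08  1.82 -0.08  0.7   1.33] [571.45531606  56.44502498 149.01884853]
```

>>> drive_tool(motion=[{"fingers": 0.3, "linear": [0.0083, 0.0383, 0], "twist": 0}, {"fingers": 0.3, "linear": [0.0083, 0.0383, 0], "twist": 0}, {"fingers": 0.3, "linear": [0.0083, 0.0383, 0], "twist": 0}, {"fingers": 0.3, "linear": [0.0083, 0.0383, 0], "twist": 0}, {"fingers": 0.3, "linear": [0.0083, 0.0383, 0], "twist": 0}])

```text
clock: 9.17
eef_pos: [561.1, 252.4, 147.7]
tool_rot: [-3.14, -0.003, 2.975]
force: [1.1, 0.7, -0.0]
width: 40.8
gripper_force: 61.1
```

>>> drive_tool(motion=[{"fingers": 0.3, "linear": [0, 0, 0], "twist": 0.116}, {"fingers": 0.3, "linear": [0, 0, 0], "twist": 0.116}, {"fingers": 0.3, "linear": [0, 0, 0], "twist": 0.116}, {"fingers": 0.3, "linear": [0, 0, 0], "twist": 0.116}, {"fingers": 0.3, "linear": [0, 0, 0], "twist": 0.116}])

```text
clock: 9.58
eef_pos: [561.5, 250.6, 147.7]
tool_rot: [-3.139, -0.001, 2.389]
force: [-0.2, -0.2, -1.1]
width: 41.5
gripper_force: 61.1
```

>>> drive_tool(motion=[{"fingers": 0.3, "linear": [0, 0, 0], "twist": 0.116}, {"fingers": 0.3, "linear": [0, 0, 0], "twist": 0.116}, {"fingers": 0.3, "linear": [0, 0, 0], "twist": 0.116}, {"fingers": 0.3, "linear": [0, 0, 0], "twist": 0.116}, {"fingers": 0.3, "linear": [0, 0, 0], "twist": 0.116}])

```text
clock: 10.0
eef_pos: [561.5, 250.5, 147.7]
tool_rot: [-3.139, 0.001, 1.809]
force: [0.6, -0.0, -0.4]
width: 41.4
gripper_force: 61.1
```

>>> drive_tool(motion=[{"fingers": 0.3, "linear": [0, 0, 0], "twist": 0.116}, {"fingers": 0.3, "linear": [0, 0, 0], "twist": 0.116}, {"fingers": 0.3, "linear": [0, 0, 0], "twist": 0.116}, {"fingers": 0.3, "linear": [0, 0, 0], "twist": 0}, {"fingers": 0.3, "linear": [0, 0, 0], "twist": 0}])

```text
clock: 10.42
eef_pos: [561.7, 250.7, 148.0]
tool_rot: [-3.14, 0.002, 1.47]
force: [0.2, 0.6, -1.0]
width: 41.0
gripper_force: 61.1
```

```bash
python3 - <<'E'
from h import *
from cell import cams,monitor
print(monitor.read_state()["clock"])
a=cams.get_image("wrist"); b=cams.get_image("top")
B=np.array([577.4,301.4]);t=-.103;R=np.array([[np.cos(t),-np.sin(t)],[np.sin(t),np.cos(t)]])
for n,q in dict(bay=(0,-51,6),c1=(69,-99,6),c2=(69,-3,6),c3=(-69,-3,6),c4=(-69,-99,6)).items():print(n,proj(a,np.r_[R@q[:2]+B,q[2]])[0].round(0))
c=cv2.resize(b["color"][170:290,130:240],(440,480),interpolation=cv2.INTER_CUBIC)
cv2.imwrite("pics/p5.png",cv2.hconcat([a["color"][:,140:500],c]))
E
```

```text
10.4167
bay [334. 224.]
c1 [424. 286.]
c2 [436. 156.]
c3 [233. 156.]
c4 [241. 285.]
```

View pics/p5.png

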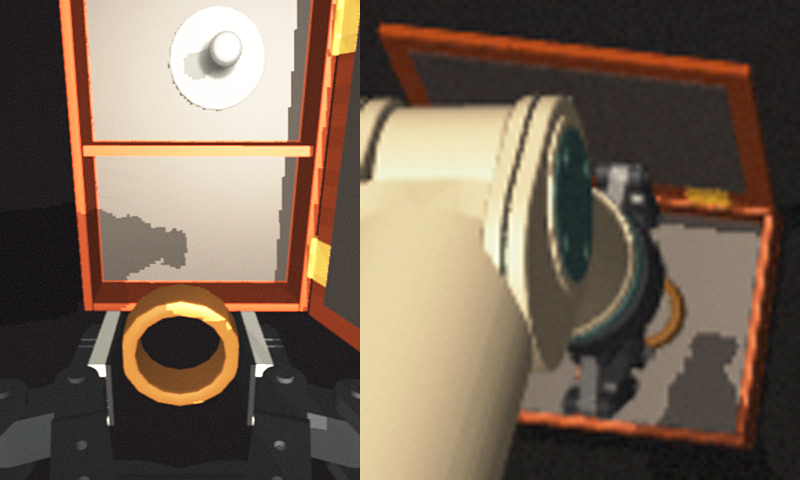

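Predicted bay corners match the picture (c2 at (296,156) in the crop), so the ring is over the bay centre. Lowering.

>>> drive_tool(motion=[{"fingers": 0.3, "linear": [0, 0, 0.035], "twist": 0}, {"fingers": 0.3, "linear": [0, 0, 0.035], "twist": 0}, {"fingers": 0.3, "linear": [0, 0, 0.03], "twist": 0}, {"fingers": 0.3, "linear": [0, 0, 0.02], "twist": 0}, {"fingers": 0.3, "linear": [0, 0, 0.008], "twist": 0}])

```text
clock: 10.93
eef_pos: [560.3, 250.2, 18.0]
tool_rot: [-3.136, 0.002, 1.468]
force: [-1.1, -0.4, -2.0]
width: 41.3
gripper_force: 61.1
```

>>> drive_tool(motion=[{"fingers": 0.3, "linear": [0, 0, 0.006], "twist": 0}, {"fingers": 0.3, "linear": [0, 0, 0.004], "twist": 0}, {"fingers": 0.3, "linear": [0, 0, 0], "twist": 0}, {"fingers": 0.3, "linear": [0, 0, 0], "twist": 0}])

```text
clock: 11.27
eef_pos: [563.5, 251.2, 12.5]
tool_rot: [3.14, -0.001, 1.467]
force: [-0.0, 0.8, -0.8]
width: 41.0
gripper_force: 61.1
```

>>> drive_tool(motion=[{"fingers": 0.3, "linear": [0, 0, 0.003], "twist": 0}, {"fingers": 0.3, "linear": [0, 0, 0.001], "twist": 0}, {"fingers": 0.3, "linear": [0, 0, 0], "twist": 0}, {"fingers": 0.3, "linear": [0, 0, 0], "twist": 0}])

```text
clock: 11.6
eef_pos: [562.7, 251.0, 7.7]
tool_rot: [3.141, -0.0, 1.467]
force: [0.6, 0.1, -1.0]
width: 41.4
gripper_force: 61.1
```

>>> drive_tool(motion=[{"fingers": 0.3, "linear": [0, 0, 0.001], "twist": 0}, {"fingers": 0.3, "linear": [0, 0, 0], "twist": 0}, {"fingers": 0.3, "linear": [0, 0, 0], "twist": 0}])

```text
clock: 11.85
eef_pos: [562.8, 251.1, 6.5]
tool_rot: [3.141, -0.0, 1.467]
force: [-0.5, -0.3, 0.6]
width: 41.0
gripper_force: 61.2
```

Ring is within about 1 mm of the floor; open part way and withdraw straight up.

>>> drive_tool(motion=[{"fingers": 0.55, "linear": [0, 0, 0], "twist": 0}, {"fingers": 0.7, "linear": [0, 0, 0], "twist": 0}, {"fingers": 0.75, "linear": [0, 0, 0], "twist": 0}, {"fingers": 0.75, "linear": [0, 0, 0], "twist": 0}, {"fingers": 0.75, "linear": [0, 0, 0], "twist": 0}])

```text
clock: 12.27
eef_pos: [562.6, 250.9, 6.4]
tool_rot: [-3.142, 0.0, 1.467]
force: [0.5, 1.1, 0.2]
width: 64.3
gripper_force: 0.0
```

>>> drive_tool(motion=[{"fingers": 0.75, "linear": [0, 0, -0.01], "twist": 0}, {"fingers": 0.75, "linear": [0, 0, -0.03], "twist": 0}, {"fingers": 0.75, "linear": [0, 0, -0.04], "twist": 0}, {"fingers": 0.75, "linear": [0, 0, -0.04], "twist": 0}, {"fingers": 0.75, "linear": [0, 0, -0.03], "twist": 0}])

```text
clock: 12.68
eef_pos: [563.5, 250.8, 160.2]
tool_rot: [3.139, -0.001, 1.466]
force: [0.8, -0.2, -0.1]
width: 64.3
gripper_force: 0.0
```

>>> drive_tool(motion=[{"fingers": 0.75, "linear": [0, -0.04, 0], "twist": 0}, {"fingers": 0.75, "linear": [0, -0.04, 0], "twist": 0}, {"fingers": 0.75, "linear": [0, 0, 0], "twist": 0}, {"fingers": 0.75, "linear": [0, 0, 0], "twist": 0}])

```text
clock: 13.02
eef_pos: [480.3, 260.1, 157.1]
tool_rot: [-3.139, -0.001, 1.469]
force: [0.6, -0.1, -0.2]
width: 64.1
gripper_force: 0.0
```

```bash
python3 - <<'E'
from cell import cams,monitor
import cv2
s=monitor.read_state();print(s["eef_pos"],s["force"],s["width"])
a=cams.get_image("wrist")["color"];b=cams.get_image("scene")["color"]
cv2.imwrite("pics/f6.png",cv2.hconcat([a[:,120:520],cv2.resize(b[140:320,220:370],(400,480))]))
E
```

```text
[480.2825312  260.05374897 157.08276545] [ 0.55076046 -0.11081866 -0.19477373] 64.14984185628028
```

View pics/f6.png

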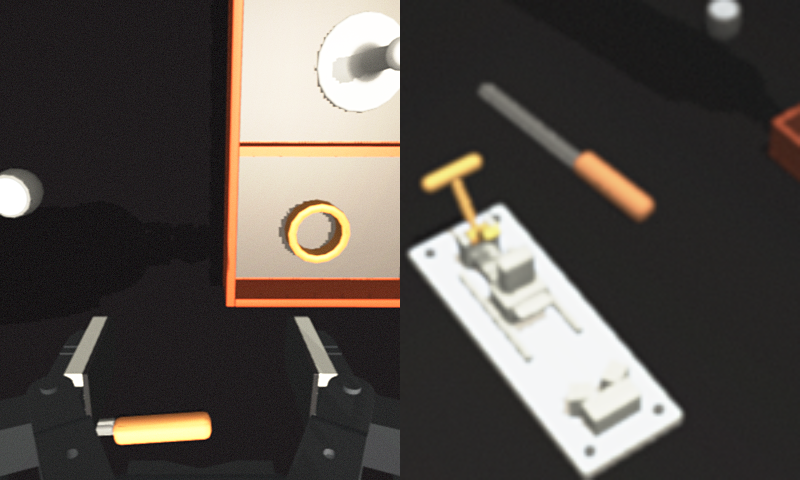

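The ring lies flat at (318,232), mid-bay. The jaw is back, the pawl is flipped, and the bystanders in view haven't moved.

```bash
python3 -c "
from cell import ctrl
print(ctrl.finish_job())"
```

```text
the job is handed in; nothing more can be done
None
```

I flipped the pawl off the teeth, pushed the jaw back to its stop and laid the ring gauge flat in the empty compartment; the job was handed in at about 13 s, but no verdict came back.

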